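# Charge the packing column and clip the scoop away

### The job

Pour all six white ceramic packing pieces from the scoop through the wide funnel, so that every one ends up down in the narrow clear column below it. Then put the empty scoop away: lay it in the spring-clip holder with its trough over the white plate and press its round shaft down between the two spring fingers until it snaps fully home, and let go. Do not move the paper roll, bottle, beaker or jar, and do not push hard against the funnel and its stand.

Things in the scene. Friction and masses are not known exactly. Their poses are not given: they have to be found in the camera images.
- scoop_plate (a point): Grip plate of the scoop: black, upright, 10 mm thick (scoop's y), 44 mm long (x), free from 10 to 64 mm above the axis of the round shaft it stands on. This point is in its mid-plane, 40 mm above the shaft's axis, 76 mm above the trough's underside. Scoop's axes: x along the shaft to the trough's open front, z up. Scoop about 180 g; it starts level on the bench, loaded.
- scoop_shaft (a point): Point on the axis of the scoop's round shaft (20 mm diameter), right under the grip plate: 40 mm below scoop_plate, 36 mm above the trough's underside. The shaft runs 62 mm from the trough's back wall to its end, where there is a black knob (26 mm diameter, 10 mm long). The trough's back face is 30 mm ahead (+x) of this point, the knob begins 28 mm behind.
- scoop_lip (a point): Middle of the front edge of the scoop's trough: 140 mm ahead (+x) of and 71 mm below scoop_plate, 5 mm above the underside. The trough is steel, 110 mm long, 62 mm wide, walls 36 mm high (back 44 mm) and 3 mm thick, flat floor, open above and in front; only a 2 mm high lip keeps the pieces from rolling out in front.
- funnel_mouth (a point): Centre of the rim of the wide white funnel, 200 mm above the bench, inside radius 66 mm. It narrows over 74 mm to a hole 42 mm wide that opens straight into the column below. Funnel, column and stand are one fixed piece; axes: the stand's, z up. Stand's base plate: 100 mm wide (y), 10 mm thick, from 55 mm in front (-x) to 120 mm behind (+x) the column's axis.
- rod_top (a point): Top of the stand's upright steel rod, 12 mm thick, 235 mm above the bench, 100 mm from the column's axis on the stand's +x side: an obstacle beside the funnel.
- column_foot (a point): Centre of the inner floor of the narrow clear column under the funnel: 44 mm inside diameter, floor 14 mm above the bench, 112 mm inside height up to the funnel's hole. Empty at the start.
- clip_seat (a point): Where the axis of the scoop's shaft lies when fully home in the fixed spring-clip holder, 46 mm above the bench. x: the way the shaft lies and the trough's open front then points; z up. The holder's white plate (10 mm thick, 90 mm wide) reaches from 50 mm behind (-x) to 150 mm ahead (+x) of this point; the trough then rests on it.
- clip_top (a point): Midway between the tips of the holder's two steel spring fingers, 18 mm above clip_seat. The fingers are 26 mm long (x) and stand on either side (y). They flare at the top and are narrowest (15 mm apart) 8 mm above the seat: a shaft let down first touches them about 15 mm above home; pressed down with about 8 to 20 N it spreads them, snaps through and lies on the seat.
- tissue_roll_mid (a point): Bystander: a paper roll standing upright, 100 mm diameter, 90 mm high; its centre. To be left alone.
- reagent_mid (a point): Bystander: an amber bottle, 60 mm diameter, 160 mm high; its centre. To be left alone.
- beaker_mid (a point): Bystander: a glass beaker, 72 mm diameter, 90 mm high; its centre. To be left alone.
- jar_mid (a point): Bystander: a squat lidded jar, 72 mm diameter, 85 mm high; its centre. To be left alone.
- piece0_mid (a point): One of six white ceramic packing pieces with round ends, 26 mm long, 18 mm thick, about 18 g; its centre. It starts on the floor of the scoop's trough, its length (its own x) roughly along the trough.
- piece1_mid (a point): One of six white ceramic packing pieces with round ends, 26 mm long, 18 mm thick, about 18 g; its centre. It starts on the floor of the scoop's trough, its length (its own x) roughly along the trough.
- piece2_mid (a point): One of six white ceramic packing pieces with round ends, 26 mm long, 18 mm thick, about 18 g; its centre. It starts on the floor of the scoop's trough, its length (its own x) roughly along the trough.
- piece3_mid (a point): One of six white ceramic packing pieces with round ends, 26 mm long, 18 mm thick, about 18 g; its centre. It starts on the floor of the scoop's trough, its length (its own x) roughly along the trough.
- piece4_mid (a point): One of six white ceramic packing pieces with round ends, 26 mm long, 18 mm thick, about 18 g; its centre. It starts on the floor of the scoop's trough, its length (its own x) roughly along the trough.
- piece5_mid (a point): One of six white ceramic packing pieces with round ends, 26 mm long, 18 mm thick, about 18 g; its centre. It starts on the floor of the scoop's trough, its length (its own x) roughly along the trough.

How it is judged:
On the way, in this order (a step that is already met when the one before it is completed fails the run):
1. all six pieces are down in the column (horizontal distance between each of piece0_mid, piece1_mid, piece2_mid, piece3_mid, piece4_mid, piece5_mid and column_foot below 0.021 m and z of piece0_mid in the frame of column_foot between 0 and 0.108 m and z of piece1_mid in the frame of column_foot between 0 and 0.108 m and z of piece2_mid in the frame of column_foot between 0 and 0.108 m and z of piece3_mid in the frame of column_foot between 0 and 0.108 m and z of piece4_mid in the frame of column_foot between 0 and 0.108 m and z of piece5_mid in the frame of column_foot between 0 and 0.108 m), for 0.2 s.
2. the empty scoop's shaft is snapped home in the spring clip (x of scoop_shaft in the frame of clip_seat between -0.022 and 0.022 m and y of scoop_shaft in the frame of clip_seat between -0.004 and 0.004 m and z of scoop_shaft in the frame of clip_seat between -0.004 and 0.004 m and angle between the x axis of scoop_shaft and the x axis of clip_seat, either way round below 0.06 rad and x of scoop_lip in the frame of clip_seat above 0.1 m), for 0.2 s.
At the end, for the whole second after the job is handed in: All six pieces' centres are in the column (within 21 mm of its axis, under 108 mm above its floor); the scoop rests in the clip: shaft within 4 mm of its seat sideways and in height, 22 mm lengthways and 0.06 rad, trough over the white plate (all of step 1 and all of step 2 and linear speed of scoop below 0.02 m/s); the robot touches nothing.
It fails at once if the paper roll is moved more than 20 mm or tipped (distance of tissue_roll_mid from where it was at the start of the episode above 0.02 m or angle between tissue_roll_mid's own z axis and vertical above 0.35 rad).
It fails at once if the bottle is moved more than 20 mm or tipped (distance of reagent_mid from where it was at the start of the episode above 0.02 m or angle between reagent_mid's own z axis and vertical above 0.35 rad).
It fails at once if the beaker is moved more than 20 mm or tipped (distance of beaker_mid from where it was at the start of the episode above 0.02 m or angle between beaker_mid's own z axis and vertical above 0.35 rad).
It fails at once if the jar is moved more than 20 mm or tipped (distance of jar_mid from where it was at the start of the episode above 0.02 m or angle between jar_mid's own z axis and vertical above 0.35 rad).
It fails at once if the robot or the scoop pushes the funnel or its stand with more than 25 N (contact force between any of the arm, the fingers, scoop and stand above 25 N).
It also fails if it takes over 67 s, if anything falls off the work surface, if the arm or the gripper's body presses on something with over 40 N, if the wrist force passes 120 N, or if a joint passes its speed limit or range.

### The arm

A 7-joint arm with a two-finger parallel gripper is mounted at the origin on the work surface. World frame = base frame: x ahead of the robot, y to its left, z up, the work surface at z = 0. Lengths are in m, angles in rad, forces in N, time in s.
With the tool pointing down it reaches from about 0.4 to 0.85 m from the base axis. Payload 4.5 kg.
Tool frame: the origin (TCP) lies at the very end of the fingers, on their centre line; the grasp point (between the pads) lies 19 mm behind it (r.pinch_z is the distance from the TCP to the grasp point, in m); z points along the fingers, y is the line along which they close (so a half turn about z gives the same grasp; the last joint's range is limited). The gripper opens to 88 mm and grips with 3 to 60 N. Pads are 18 mm wide; open, the fingers measure 123 mm over their backs; the gripper's body (75 mm by 187 mm) begins 45 mm behind the grasp point.
Start: joints at [1.36, 0.689, -0.195, 1.565, 0.157, 0.902, -0.215], TCP at [0.152, -0.606, 0.239] pointing down, gripper open.
Joint ranges: [-3.01, 3.01], [-0.46, 2.08], [-1.47, 1.51], [0.13, 2.56], [-1, 4.14], [0.04, 2.09], [-2.66, 2.66]. Speed limits (rad/s): [2.57, 2.57, 3.14, 3.14, 3.14, 3.14, 3.14].

### API

Orientations are given as a unit quaternion [x, y, z, w].
In Python, from plant import r, cams gives the robot as it stands.
- The arm moves only by the shell command python3 -m pendant 'ROWS' [FORCE]. ROWS is JSON, a list of rows, each a list of 3 entries, a list of its own where there are three numbers: the closure, from -1 (fully open) to 1 (shut), then the shift along the tool's x, y, z in mm, then the turn, a rotation vector about the tool's x, y, z in degrees. A call has 1 to 8 rows; each row shifts and turns the commanded pose from where the row before left it, along the tool's axes as they then stand; what a row does not reach is not made up. A row lasts 1/8 s, in which the tool goes at most 62.5 mm and 10.7 degrees, less where a joint would pass 70% of its speed; a pose out of reach is approached as far as the arm can. A call with a gripper value outside its range is refused whole. The fingers move at their own pace and stop on an object; FORCE is the grip in N (left out, the last holds). Time passes only in rows, so rows that do not move let the fingers close. It gives the time, the measured TCP pose, the force, the opening and the grip force at its end, in the units of the state.
- r.get_state(): the state, without advancing time (a new reading comes with each control period).
- cams.snapshot(name): name is "scene" or "side" or "wrist"; returns a dict with "img" (384x512x3 uint8, red, green, blue), "camera_matrix" (3x3 intrinsics, pixels), "camera_from_world" (4x4, takes a point from world to camera coordinates); the wrist camera has in their place "tool_from_camera" (4x4, takes a point from camera to tool coordinates, whose origin is the TCP and whose axes are the flange's). Camera axes: x right, y up, looking along -z (the intrinsics and any distortion apply to the point x, -y, -z); pixel columns grow to the right and rows downward; lengths in m; the calibration is good to about 2 mm. The wrist camera is an equidistant fisheye: a pixel r from the principal point sees the ray r / f radians off the axis. A picture is of the moment at which its call begins: read the wrist's pose just before it. There is no depth.
- r.finish_job(): hands the job in; it is judged then, once.
The state is a dict: "clock": time; "q": joint angles; "qd": joint speeds; "joint_torque": joint torques, N m; "tool_pos": TCP position; "eef_rot": TCP orientation; "contact_force": force on the tool from outside, world axes, zero at the start; "moment": the same for the moment, N m; "opening": opening from 0.0 (shut) to 1.0 (fully open); "finger_force": force on a finger pad.
Only numpy, scipy, OpenCV 4.12 (cv2) and the standard library are available. Lean on these libraries where they do the work, as an engineer would, in place of code of your own. Each camera call takes 0.05 s, during which the arm holds its last target. There are 200 camera calls.

## Working session

There is one attempt and no reset: what is moved stays moved. The work goes in short steps, Python scripts to look and compute and a shell command to move; the robot and the scene stay as the last step left them, time stands still between calls to the robot, and variables do not carry over. Pictures are saved under pics/ and viewed, at most 10 in all, crops included, and the job is handed in when it is done.

```bash
mkdir -p pics; ls; python3 - <<'E'
from plant import r,cams
import cv2,numpy as np
for n in ("scene","side"):
    s=cams.snapshot(n); cv2.imwrite(f"pics/{n}0.png",cv2.cvtColor(s["img"],cv2.COLOR_RGB2BGR)); print(n,np.round(s["camera_matrix"],1).tolist(),np.round(s["camera_from_world"],4).tolist())
    np.savez(f"pics/{n}0.npz",**s)
st=r.get_state(); print(st, r.pinch_z)
E
```

```text
pics
scene [[369.2, 0.0, 252.4], [0.0, 369.2, 191.5], [0.0, 0.0, 1.0]] [[-0.7381, 0.6746, -0.0128, 0.4248], [-0.4953, -0.5289, 0.6891, 0.177], [0.4581, 0.515, 0.7245, -1.5244], [0.0, 0.0, 0.0, 1.0]]
side [[378.4, 0.0, 261.5], [0.0, 378.4, 190.2], [0.0, 0.0, 1.0]] [[0.8915, -0.4529, -0.0103, -0.5148], [0.3484, 0.671, 0.6545, -0.3103], [-0.2895, -0.5871, 0.756, -1.1085], [0.0, 0.0, 0.0, 1.0]]
{'clock': 0.1, 'q': array([ 1.35978829,  0.68991524, -0.19451426,  1.56623094,  0.15734178,
        0.90250122, -0.21511652]), 'qd': array([ 8.01580372e-04, -1.90873497e-03,  3.16548282e-05, -3.42034224e-03,
        8.59665476e-04,  1.43144589e-03, -1.20668531e-03]), 'joint_torque': array([-2.67269752e-03, -5.28496242e+01, -1.27117977e+00, -1.53834987e+01,
       -5.25215711e-02,  2.06851662e-03,  6.25192570e-05]), 'tool_pos': array([ 0.15128883, -0.60583097,  0.23798308]), 'eef_rot': array([ 9.92512744e-01,  1.22138300e-01, -1.78093488e-04, -8.10679188e-04]), 'contact_force': array([ 0.53468122,  0.4327737 , -0.39637957]), 'moment': array([-0.03511468,  0.01871721,  0.01207671]), 'finger_force': 0.0, 'opening': 0.9992327783195217} 0.0187
```

View pics/scene0.png

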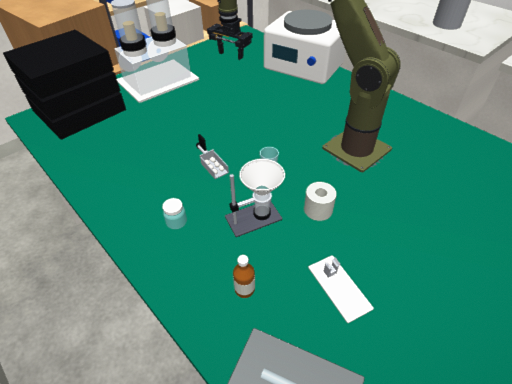

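View pics/side0.png

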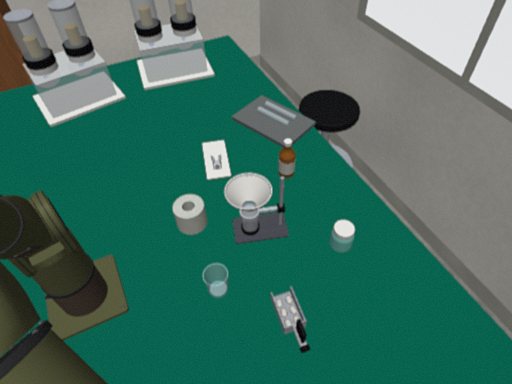

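The scene picture shows the scoop at (213,163) with its grip plate at (202,143), the funnel rim at (262,178), the rod top at (233,177), the clip at (332,267), the bottle at (244,280), the jar at (174,213), the beaker at (269,160) and the roll at (320,200). In the side picture the scoop is at (288,310) with its plate at (300,332), the funnel at (248,192), the rod top at (281,180) and the clip at (216,162). Next I'll view enlarged crops.

```bash
python3 - <<'E'
import cv2,numpy as np
t=[]
for n,b in (("scene",[(190,130,45,50),(225,160,65,73),(300,250,80,75)]),("side",[(265,280,50,75),(215,165,80,80),(195,135,45,50)])):
    im=cv2.imread(f"pics/{n}0.png"); row=[]
    for x,y,w,h in b:
        s=min(266/w,300/h); c=cv2.resize(im[y:y+h,x:x+w],None,fx=s,fy=s,interpolation=cv2.INTER_CUBIC)
        p=np.zeros((300,266,3),np.uint8); p[:c.shape[0],:c.shape[1]]=c; row.append(p); print(n,x,y,round(s,2))
    t.append(np.hstack(row))
cv2.imwrite("pics/crops.png",np.vstack(t))
E
```

```text
scene 190 130 5.91
scene 225 160 4.09
scene 300 250 3.33
side 265 280 4.0
side 215 165 3.33
side 195 135 5.91
```

View pics/crops.png

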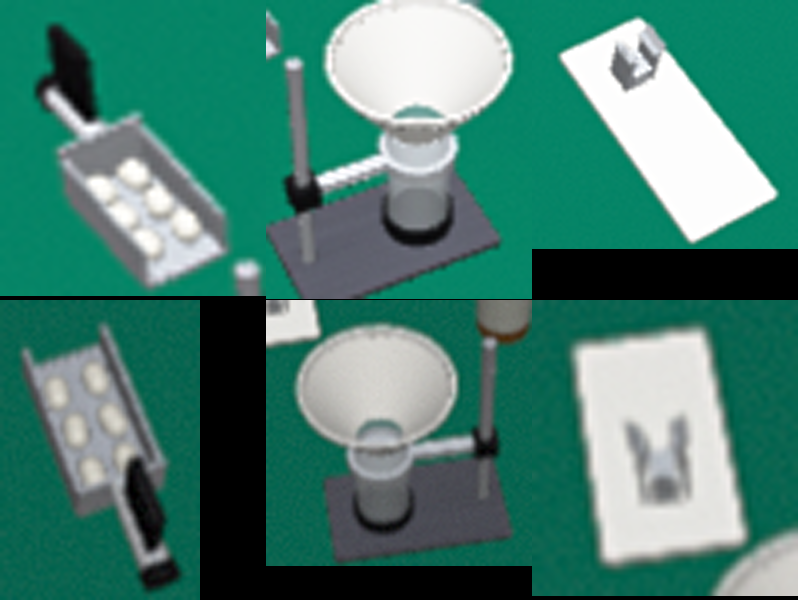

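```bash
cat > h.py <<'E'
import numpy as np,cv2
from scipy.spatial.transform import Rotation as R
from scipy.optimize import least_squares
def load(n): return dict(np.load(f"pics/{n}.npz"))
def ray(s,uv):
    uv=np.atleast_2d(uv).astype(float); K=s["camera_matrix"]; T=s["camera_from_world"]
    d=np.c_[(uv[:,0]-K[0,2])/K[0,0],-(uv[:,1]-K[1,2])/K[1,1],-np.ones(len(uv))]@T[:3,:3]
    return -T[:3,:3].T@T[:3,3], d/np.linalg.norm(d,axis=1)[:,None]
def onz(s,uv,z):
    c,d=ray(s,uv); return c+d*((z-c[2])/d[:,2])[:,None]
def tri(rays):
    A=0;b=0
    for c,d in rays:
        P=np.eye(3)-np.outer(d,d); A=A+P; b=b+P@c
    return np.linalg.solve(A,b)
def circ(P,rad=None):
    f=lambda p: np.hypot(P[:,0]-p[0],P[:,1]-p[1])-p[2]
    m=P.mean(0); o=least_squares(f,[m[0],m[1],.07],loss="soft_l1",f_scale=.002); return o.x
def wray(s,pos,quat,uv):
    """wrist fisheye ray -> world"""
    uv=np.atleast_2d(uv).astype(float); K=s["camera_matrix"]; T=s["tool_from_camera"]
    a=(uv-K[:2,2])/[K[0,0],K[1,1]]; th=np.linalg.norm(a,axis=1); k=np.sin(th)/np.maximum(th,1e-9)
    dc=np.c_[a[:,0]*k,-a[:,1]*k,-np.cos(th)]; W=R.from_quat(quat)
    return W.apply(T[:3,3])+pos, W.apply(dc@T[:3,:3].T)
def wonz(s,pos,quat,uv,z):
    c,d=wray(s,pos,quat,uv); return c+d*((z-c[2])/d[:,2])[:,None]
E
python3 - <<'E'
from h import *
np.set_printoptions(precision=4,suppress=True)
for n,fun,clip,rod in (("scene",(225,155,65,40),(300,250,80,75),(297,62,0)),("side",(215,165,65,48),(195,135,45,50),(489,342,1))):
    s=load(n+"0"); im=s["img"]; print(n)
    hsv=cv2.cvtColor(im,cv2.COLOR_RGB2HSV); w=((hsv[...,1]<70)&(hsv[...,2]>120)).astype(np.uint8)
    for nm,(x,y,ww,h) in (("fun",fun),("clip",clip)):
        m=np.zeros_like(w); m[y:y+h,x:x+ww]=w[y:y+h,x:x+ww]
        cs,_=cv2.findContours(m,cv2.RETR_EXTERNAL,cv2.CHAIN_APPROX_NONE); c=max(cs,key=cv2.contourArea)
        if nm=="fun":
            hull=cv2.convexHull(c)[:,0]; print("bbox",cv2.boundingRect(c)); P=onz(s,hull,.2); print("funnel",circ(P))
        else:
            print("bbox",cv2.boundingRect(c)); P=onz(s,c[:,0],.01)
            rr=cv2.minAreaRect((P[:,:2]*1000).astype(np.float32)); print("plate",rr,cv2.boxPoints(rr))
    a=(300,250) 
s1,s2=load("scene0"),load("side0")
def T(nm,a,b):
    r1=[q if i==0 else q[0] for i,q in enumerate(ray(s1,a))]; r2=[q if i==0 else q[0] for i,q in enumerate(ray(s2,b))]
    print(nm,tri([r1,r2]))
A=lambda u,v:(190+u/5.91,130+v/5.91); B=lambda u,v:(265+u/4,280+(v-300)/4)
T("rod",(225+(293-266)/4.09,160+62/4.09),(215+(489-266)/3.33,165+42/3.33))
T("clipish",(300+(640-532)/3.33,250+55/3.33),(195+(662-532)/5.91,135+(460-300)/5.91))
T("plate top back",A(50,26),B(148,545)); T("plate top front",A(85,48),B(128,460))
T("plate near back2",A(50,26),B(152,545))
print("front bottom edge z=.003 side", onz(s2,[B(24,350),B(100,327)],.036)[:, :2])
print("knob scene", onz(s1,[A(45,90)],.036), "side", onz(s2,[B(160,572)],.036))
for nm,a,z in (("roll",(320,190),.09),("bottle",(243,261),.16),("beaker",(269,155),.09),("jar",(173,206),.085)): print(nm,onz(s1,[a],z))
for nm,a,z in (("roll",(189,203),.09),("bottle",(288,143),.16),("beaker",(216,272),.09),("jar",(344,229),.085)): print(nm,onz(s2,[a],z))
E
```

```text
scene
bbox (239, 156, 46, 39)
funnel [ 0.5287 -0.0041  0.0712]
bbox (308, 255, 66, 68)
plate ((553.7868041992188, 353.91412353515625), (201.7289276123047, 94.55709838867188), 74.3644027709961) [[481.073  269.5245]
 [572.131  244.0397]
 [626.5006 438.3037]
 [535.4426 463.7886]]
side
bbox (224, 172, 53, 41)
funnel [ 0.5314 -0.0162  0.078 ]
bbox (202, 140, 30, 40)
plate ((555.4733276367188, 348.9241638183594), (210.17665100097656, 94.5685043334961), 74.43374633789062) [[481.7227 260.3792]
 [572.8226 235.0016]
 [629.2239 437.4691]
 [538.1241 462.8468]]
rod [ 0.6252 -0.0359  0.2342]
clipish [0.5393 0.3036 0.0392]
plate top back [ 0.4755 -0.4237  0.0877]
plate top front [ 0.4852 -0.375   0.1021]
plate near back2 [ 0.4766 -0.4243  0.0879]
front bottom edge z=.003 side [[ 0.4795 -0.2531]
 [ 0.5361 -0.2624]]
knob scene [[ 0.4851 -0.4274  0.036 ]] side [[ 0.4857 -0.4279  0.036 ]]
roll [[0.3613 0.104  0.09  ]]
bottle [[0.764  0.1727 0.16  ]]
beaker [[ 0.3611 -0.1418  0.09  ]]
jar [[ 0.762  -0.1787  0.085 ]]
roll [[0.3766 0.1179 0.09  ]]
bottle [[0.7593 0.1535 0.16  ]]
beaker [[ 0.3592 -0.1516  0.09  ]]
jar [[ 0.7626 -0.1923  0.085 ]]
```

Estimates so far: funnel near (0.530, −0.008), rod (0.625, −0.036), clip seat near (0.541, 0.303) with yaw 74.4°, and scoop shaft near (0.490, −0.395) with yaw about 82°. Before choosing the pour direction I'll check a kinematic guess against the start pose.

```bash
cat >> h.py <<'E'
def fk(q,L,R0=R.from_euler("z",0)):
    z=lambda a:R.from_euler("z",-a); y=lambda a:R.from_euler("y",a)
    A=z(q[0])*y(q[1])*z(q[2]); B=A*y(q[3])*z(q[4]); C=B*y(q[5])*z(q[6])
    return np.array([0,0,L[0]])+A.apply([0,0,L[1]])+B.apply([0,0,L[2]])+C.apply([0,0,L[3]]), C*R0
E
python3 - <<'E'
from h import *; from plant import r
s=r.get_state(); p,C=fk(s["q"],[.3,.3,.3,.2])
print((C.inv()*R.from_quat(s["eef_rot"])).as_rotvec(degrees=True), s["tool_pos"])
E
python3 -m pendant '[[-1,[48,-15,0],[0,0,0]],[-1,[48,-15,0],[0,0,0]],[-1,[48,-15,0],[0,0,0]],[-1,[48,-15,0],[0,0,0]],[-1,[48,-15,0],[0,0,0]],[-1,[48,-15,0],[0,0,0]],[-1,[48,-15,0],[0,0,0]],[-1,[44,-17,0],[0,0,0]]]' 60
```

```text
[-1.19573887e-14 -2.60261225e-14  9.00000000e+01] [ 0.15128883 -0.60583097  0.23798308]
clock: 1.1
tool_pos: [0.4919, -0.3947, 0.2383]
eef_rot: [0.992, 0.122, -0.0, -0.0]
contact_force: [-0.1, -0.4, 0.1]
opening: 1.0
finger_force: 0.0
```

```bash
python3 - <<'E'
from h import *; from plant import r
q0=[1.35978829,0.68991524,-0.19451426,1.56623094,0.15734178,0.90250122,-0.21511652];p0=[0.15128883,-0.60583097,0.23798308]
s=r.get_state(); D=[(q0,p0),(s["q"],s["tool_pos"])]
f=lambda L:np.concatenate([fk(q,L)[0]-p for q,p in D])
o=least_squares(f,[.3,.4,.4,.25]); L=o.x; print(L,np.abs(o.fun).max(), s["q"])
R0=R.from_euler("z",90,degrees=True)
lo=np.array([-3.01,-.46,-1.47,.13,-1,.04,-2.66]);hi=np.array([3.01,2.08,1.51,2.56,4.14,2.09,2.66])
dirs=np.deg2rad
def pose(plate,yaw,tilt,flip):
    # scoop rotation then tool: tool z = -scoop z ; tool x = +-scoop x
    S=R.from_euler("z",yaw,degrees=True)*R.from_euler("y",tilt,degrees=True)
    T=S*R.from_matrix(np.array([[1,0,0],[0,-1,0],[0,0,-1.]]))*R.from_euler("z",180*flip,degrees=True)
    return plate+T.apply([0,0,.0187]),T
def ik(p,T,q):
    g=lambda x:np.r_[(fk(x,L,R0)[0]-p)*10,(T.inv()*fk(x,L,R0)[1]).as_rotvec()*3,(x-q)*.003]
    o=least_squares(g,np.clip(q,lo+.01,hi-.01),bounds=(lo,hi)); x=o.x; return x,np.linalg.norm(fk(x,L,R0)[0]-p)*1000
F=np.array([.530,-.007])
for flip in (0,1):
    q=s["q"]
    for nm,a in (("grasp",(np.array([.49,-.395,.076]),82,0)),)+tuple((f"t{t}",None) for t in (0,20,40,60,75))+(("clip",(np.array([.541,.303,.086]),74.4,0)),):
        if a is None:
            t=int(nm[1:]); y=82; S=R.from_euler("z",y,degrees=True)*R.from_euler("y",t,degrees=True)
            lip=np.r_[F-.025*np.array([np.cos(dirs(y)),np.sin(dirs(y))]),.215]; a=(lip-S.apply([.140,0,-.071]),y,t)
        q,e=ik(*pose(*a,flip),q); print(flip,nm,np.round(a[0],3),np.round(q,2),round(e,2))
np.save("L.npy",L)
E
```

```text
[-0.44608341  0.88173794  0.08370746 -0.05752592] 0.005429876236578091 [ 0.6861481   0.69563993 -0.15147342  1.54829949  0.12298124  0.90754234
 -0.83207705]
0 grasp [ 0.49  -0.395  0.076] [ 0.74  0.93 -1.17  2.56  1.5   0.85 -1.8 ] 40.77
0 t0 [ 0.507 -0.17   0.286] [ 0.46  0.66 -1.36  2.05  0.75  1.07 -1.4 ] 0.0
0 t20 [ 0.512 -0.138  0.33 ] [ 0.46  0.61 -1.24  1.6   0.78  1.66 -1.  ] 0.0
0 t40 [ 0.518 -0.093  0.359] [ 0.4   0.57 -1.08  1.19  1.09  2.07 -0.53] 0.0
0 t60 [ 0.525 -0.04   0.372] [ 0.28  0.55 -0.78  0.82  1.53  2.09  0.09] 0.0
0 t75 [0.531 0.    0.369] [ 0.19  0.54 -0.58  0.57  1.8   1.95  0.45] 0.0
0 clip [0.541 0.303 0.086] [-0.46  0.87 -0.54  2.36  1.57  0.41 -2.66] 55.42
1 grasp [ 0.49  -0.395  0.076] [ 0.67  0.87  0.04  2.26 -1.    0.04 -1.58] 60.28
1 t0 [ 0.507 -0.17   0.286] [ 0.25  0.61  0.59  2.05 -0.56  0.64 -2.07] 0.0
1 t20 [ 0.512 -0.138  0.33 ] [ 0.19  0.59  0.9   1.6  -0.26  0.9  -2.2 ] 0.0
1 t40 [ 0.518 -0.093  0.359] [ 0.14  0.57  1.09  1.19 -0.08  1.08 -2.26] 0.0
1 t60 [ 0.525 -0.04   0.372] [ 0.09  0.57  1.24  0.82  0.06  1.21 -2.27] 0.0
1 t75 [0.531 0.    0.369] [ 0.05  0.57  1.34  0.57  0.16  1.27 -2.25] 0.0
1 clip [0.541 0.303 0.086] [-0.54  0.85  0.4   2.19 -1.    0.31 -2.66] 68.48
```

```bash
python3 -m pendant '[[-1,[0,0,0],[0,0,-10]],[-1,[0,0,0],[0,0,-10]],[-1,[0,0,0],[0,0,-10]],[-1,[0,0,0],[0,0,-10]],[-1,[0,0,0],[0,0,-10]],[-1,[0,0,0],[0,0,-10]],[-1,[0,0,0],[0,0,-8]],[-1,[0,0,0],[0,0,0]]]' && python3 - <<'E'
from plant import r,cams
import numpy as np,cv2
s=r.get_state(); c=cams.snapshot("wrist"); np.savez("pics/w1.npz",pos=s["tool_pos"],quat=s["eef_rot"],**c); print(s["q"],s["tool_pos"],s["eef_rot"])
cv2.imwrite("pics/w1.png",cv2.cvtColor(c["img"],cv2.COLOR_RGB2BGR)); print(c["camera_matrix"],c["tool_from_camera"])
E
```

```text
clock: 2.1
tool_pos: [0.4902, -0.3959, 0.2382]
eef_rot: [0.755, 0.656, 0.0, -0.001]
contact_force: [-0.1, 0.0, -0.1]
opening: 1.002
finger_force: 0.0
[ 0.86954411  0.72884629 -0.48903666  1.53908638  0.38777174  0.97237727
  0.12429647] [ 0.49018823 -0.39590133  0.23822336] [ 7.55127904e-01  6.55577283e-01  5.84457857e-05 -5.21266287e-04]
[[297.31863964   0.         255.54336352]
 [  0.         297.31863964 193.6158285 ]
 [  0.           0.           1.        ]] [[-8.95346511e-05  9.62079447e-01  2.72769370e-01  7.12161753e-02]
 [ 9.99999972e-01  1.45425843e-04 -1.84685567e-04  1.41367368e-04]
 [-2.17349903e-04  2.72769346e-01 -9.62079434e-01 -1.46457754e-01]
 [ 0.00000000e+00  0.00000000e+00  0.00000000e+00  1.00000000e+00]]
```

View pics/w1.png

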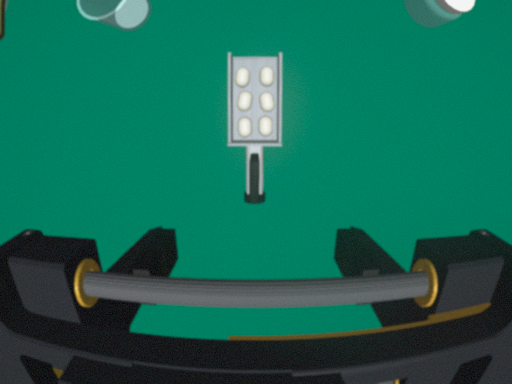

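The wrist picture shows the scoop nearly upright in the frame. The trough corners are about (229,53), (281,53), (229,146) and (281,146), the plate runs (255,153)–(254,195), and the knob end is at (255,202).

```bash
python3 - <<'E'
from h import *
np.set_printoptions(precision=4,suppress=True)
s=load("w1"); im=s["img"].astype(int); p,q=s["pos"],s["quat"]
g=cv2.cvtColor(s["img"],cv2.COLOR_RGB2HSV); reg=np.zeros(g.shape[:2],bool); reg[40:210,215:295]=1
m=(((g[...,1]<90))&reg).astype(np.uint8)
blk=((s["img"].max(2)<60)&reg); ys,xs=np.nonzero(blk); print("black",xs.min(),xs.max(),ys.min(),ys.max())
rr=cv2.fitLine(np.c_[xs,ys][(ys<190)].astype(np.float32),cv2.DIST_L2,0,.01,.01).ravel(); print("black line",rr)
for row in (60,80,100,120,140,150,160,170,180,190,200):
    x=np.nonzero(m[row]|blk[row])[0]; b=np.nonzero(blk[row])[0]; print(row,x.min() if len(x) else 0,x.max() if len(x) else 0, (b.min(),b.max()) if len(b) else None)
# trough side outer top edges z=.036 ; at rows 60,130
Lf=wonz(s,p,q,[[228,60],[229,135]],.036); Rt=wonz(s,p,q,[[282,60],[282,135]],.036)
print(Lf,Rt); c=(Lf+Rt)/2; d=c[0]-c[1]; print("axis",c,np.degrees(np.arctan2(d[1],d[0])), "width",np.linalg.norm(Lf-Rt,axis=1))
print("knob end z~.036",wonz(s,p,q,[[254.5,202]],.036),"back rim",wonz(s,p,q,[[255,146]],.044),"front",wonz(s,p,q,[[255,53]],.036))
E
```

```text
black 245 263 155 201
black line [  0.0707  -0.9975 253.7027 162.3784]
60 228 281 None
80 228 281 None
100 227 281 None
120 228 281 None
140 228 281 None
150 246 263 None
160 246 262 (np.int64(251), np.int64(256))
170 246 262 None
180 246 262 (np.int64(252), np.int64(254))
190 246 262 (np.int64(254), np.int64(257))
200 246 263 (np.int64(246), np.int64(263))
[[ 0.4774 -0.2599  0.036 ]
 [ 0.4656 -0.3481  0.036 ]] [[ 0.5391 -0.2687  0.036 ]
 [ 0.5271 -0.3568  0.036 ]]
axis [[ 0.5083 -0.2643  0.036 ]
 [ 0.4964 -0.3524  0.036 ]] 82.29527917364952 width [0.0623 0.0621]
knob end z~.036 [[ 0.4836 -0.4335  0.036 ]] back rim [[ 0.4941 -0.3645  0.044 ]] front [[ 0.5094 -0.2564  0.036 ]]
```

```bash
python3 -m pendant '[[-1,[0,0,45],[0,0,0]],[-1,[0,0,45],[0,0,0]],[-1,[0,0,45],[0,0,0]],[-1,[1,0,30],[0,0,0]],[-1,[0,0,16],[0,0,0]],[-1,[0,0,0],[0,0,0]],[1,[0,0,0],[0,0,0]],[1,[0,0,0],[0,0,0]]]' 60 && python3 -m pendant '[[1,[0,0,0],[0,0,0]],[1,[0,0,0],[0,0,0]],[1,[0,0,0],[0,0,0]],[1,[0,0,0],[0,0,0]]]' && python3 - <<'E'
from h import *; from plant import r
np.set_printoptions(precision=4,suppress=True)
s=r.get_state(); print(s["q"],s["tool_pos"],s["eef_rot"],s["opening"])
D=[([1.35978829,0.68991524,-0.19451426,1.56623094,0.15734178,0.90250122,-0.21511652],[0.15128883,-0.60583097,0.23798308]),([ 0.6861481,0.69563993,-0.15147342,1.54829949,0.12298124,0.90754234,-0.83207705],[.4919,-.3947,.2383]),([ 0.86954411,0.72884629,-0.48903666,1.53908638,0.38777174,0.97237727,0.12429647],[ 0.49018823,-0.39590133,0.23822336]),(s["q"],s["tool_pos"])]
o=least_squares(lambda L:np.concatenate([fk(q,L)[0]-p for q,p in D]),[.3,.4,.4,.25]); print(o.x,np.abs(o.fun).max()); np.save("L.npy",o.x)
E
```

```text
clock: 3.15
tool_pos: [0.4915, -0.3955, 0.0591]
eef_rot: [0.755, 0.656, 0.0, 0.001]
contact_force: [-0.9, 0.9, -0.3]
opening: 0.797
finger_force: 0.0
clock: 3.65
tool_pos: [0.4907, -0.3949, 0.0577]
eef_rot: [0.755, 0.656, -0.0, 0.0]
contact_force: [-0.3, -0.1, 0.8]
opening: 0.343
finger_force: 0.0
[ 0.8058  0.9567 -0.3714  1.6629  0.5323  0.6243 -0.0001] [ 0.4907 -0.3949  0.0577] [ 0.7546  0.6562 -0.      0.    ] 0.34343445339171214
[-19.7971   0.6505   0.2383 -19.6804] 0.03521169856407297
```

```bash
python3 -m pendant '[[1,[0,0,0],[0,0,0]],[1,[0,0,0],[0,0,0]],[1,[0,0,0],[0,0,0]],[1,[0,0,0],[0,0,0]],[1,[0,0,-10],[0,0,0]],[1,[0,0,-10],[0,0,0]],[1,[0,0,-30],[0,0,0]],[1,[0,0,-40],[0,0,0]]]' 60 && python3 - <<'E'
from h import *; from plant import r
np.set_printoptions(precision=4,suppress=True)
s=r.get_state(); print(s["q"],s["tool_pos"],s["eef_rot"],s["opening"],s["finger_force"])
D=[([1.35978829,0.68991524,-0.19451426,1.56623094,0.15734178,0.90250122,-0.21511652],[0.15128883,-0.60583097,0.23798308]),([ 0.6861481,0.69563993,-0.15147342,1.54829949,0.12298124,0.90754234,-0.83207705],[.4919,-.3947,.2383]),([ 0.86954411,0.72884629,-0.48903666,1.53908638,0.38777174,0.97237727,0.12429647],[ 0.49018823,-0.39590133,0.23822336]),([.8058,.9567,-.3714,1.6629,.5323,.6243,-.0001],[.4907,-.3949,.0577]),(s["q"],s["tool_pos"])]
R0=R.from_euler("z",90,degrees=True)
for q,p in D: print(p, np.round(np.sum(q[1:6:2]),3))
def fko(q,P):
    z=lambda a:R.from_euler("z",-a); y=lambda a:R.from_euler("y",a)
    A=z(q[0])*y(q[1]); A2=A*z(q[2]); B=A2*y(q[3]); B2=B*z(q[4]); C=B2*y(q[5])
    return z(q[0]).apply([P[0],0,P[1]])+A2.apply([P[2],0,P[3]])+B2.apply([P[4],0,P[5]])+C.apply([P[6],0,P[7]])
x0=np.array([0,.3,0,.4,0,.4,0,.25])
o=least_squares(lambda P:np.r_[np.concatenate([fko(q,P)-p for q,p in D])*100,(P-x0)*.3],x0); print(o.x,[np.round(fko(q,o.x)-p,4) for q,p in D])
E
```

```text
clock: 4.65
tool_pos: [0.4902, -0.3946, 0.1484]
eef_rot: [0.754, 0.656, -0.0, -0.001]
contact_force: [0.0, -0.2, -2.8]
opening: 0.107
finger_force: 60.0
[ 0.843   0.8338 -0.4411  1.6225  0.4602  0.7921  0.0612] [ 0.4902 -0.3946  0.1484] [ 0.7545  0.6563 -0.0002 -0.0008] 0.10688175843656911 59.98395849019289
[0.15128883, -0.60583097, 0.23798308] 3.159
[0.4919, -0.3947, 0.2383] 3.151
[0.49018823, -0.39590133, 0.23822336] 3.24
[0.4907, -0.3949, 0.0577] 3.244
[ 0.4902 -0.3946  0.1484] 3.248
[ 0.1103  0.3275 -0.2495  0.5282 -0.0322  0.5232  0.055   0.357 ] [array([ 0.0219,  0.0083, -0.0038]), array([ 0.0168,  0.0228, -0.0012]), array([-0.0064, -0.0103,  0.0045]), array([ 0.0008, -0.0006,  0.0015]), array([-0.0047, -0.0044, -0.001 ])]
```

```bash
python3 -m pendant '[[1,[0,0,-10],[0,2,0]],[1,[0,0,-20],[0,2,0]],[1,[0,0,-30],[0,2,0]],[1,[0,0,-30],[0,2,0]],[1,[0,0,-25],[0,0,0]],[1,[0,0,-12],[0,0,0]],[1,[8,0,0],[0,0,0]],[1,[14,-2,0],[0,0,0]]]' && python3 -m pendant '[[1,[18,-4,2],[0,0,0]],[1,[20,-4,2],[0,0,0]],[1,[20,-3,3],[0,0,0]],[1,[16,0,2],[0,0,0]],[1,[10,0,1],[0,0,0]],[1,[5,0,0],[0,0,0]],[1,[0,0,0],[0,0,0]],[1,[0,0,0],[0,0,0]]]' && python3 - <<'E'
from plant import r,cams
import numpy as np,cv2
s=r.get_state(); c=cams.snapshot("wrist"); np.savez("pics/w2.npz",pos=s["tool_pos"],quat=s["eef_rot"],**c); print(s["q"],s["tool_pos"],s["eef_rot"],s["opening"])
cv2.imwrite("pics/w2.png",cv2.cvtColor(c["img"],cv2.COLOR_RGB2BGR))
E
```

```text
clock: 5.65
tool_pos: [0.4897, -0.3828, 0.2761]
eef_rot: [0.753, 0.655, 0.052, -0.047]
contact_force: [0.5, 0.0, -3.5]
opening: 0.109
finger_force: 60.0
clock: 6.65
tool_pos: [0.4916, -0.2947, 0.2795]
eef_rot: [0.753, 0.654, 0.052, -0.046]
contact_force: [1.0, -0.2, -2.0]
opening: 0.105
finger_force: 60.0
[ 0.87303508  0.65223708 -0.60170305  1.60935345  0.25370724  1.01790653
  0.08857543] [ 0.4915893  -0.29469727  0.27948984] [ 0.75313103  0.65419007  0.05241802 -0.04562177] 0.10546038455624808
```

View pics/w2.png

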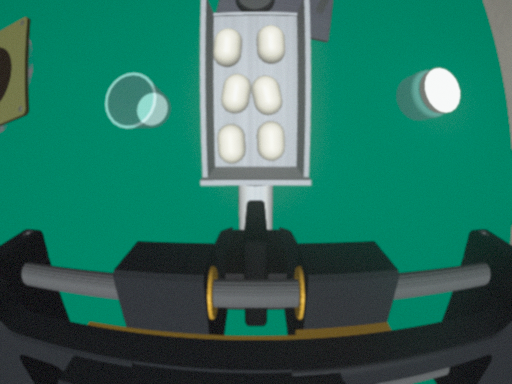

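The wrist picture shows all six pieces still in the trough, with beaker at (135,100) and jar at (430,93) clear and the funnel hidden beyond the trough. I'll refine the funnel position from the fixed views and fit the arm model with the extra pose.

```bash
python3 - <<'E'
from h import *; from plant import r
np.set_printoptions(precision=4,suppress=True)
for n,(x0,x1,y0,y1) in (("scene",(236,290,152,196)),("side",(220,273,168,212))):
    s=load(n+"0"); hsv=cv2.cvtColor(s["img"],cv2.COLOR_RGB2HSV); m=np.zeros(hsv.shape[:2],np.uint8); m[y0:y1,x0:x1]=((hsv[...,1]<75)&(hsv[...,2]>125))[y0:y1,x0:x1]
    m=cv2.morphologyEx(m,cv2.MORPH_OPEN,np.ones((3,3),np.uint8))
    c=max(cv2.findContours(m,cv2.RETR_EXTERNAL,cv2.CHAIN_APPROX_NONE)[0],key=cv2.contourArea)[:,0]
    P=onz(s,c,.2)[:,:2]
    cands=[]
    for rad in (.068,.069,.070,.071,.072):
        o=least_squares(lambda p:np.hypot(*(P-p).T)-rad,P.mean(0),loss="cauchy",f_scale=.0015); cands.append((o.cost*1e6,rad,o.x))
    print(n,*sorted(cands,key=lambda t:t[0])[:2])
    b=cv2.boundingRect(c); print(b)
s=r.get_state()
np.save("D.npy",np.array([np.r_[q,p] for q,p in [([1.35978829,0.68991524,-0.19451426,1.56623094,0.15734178,0.90250122,-0.21511652],[0.15128883,-0.60583097,0.23798308]),([ 0.6861481,0.69563993,-0.15147342,1.54829949,0.12298124,0.90754234,-0.83207705],[.4919,-.3947,.2383]),([ 0.86954411,0.72884629,-0.48903666,1.53908638,0.38777174,0.97237727,0.12429647],[ 0.49018823,-0.39590133,0.23822336]),([.8058,.9567,-.3714,1.6629,.5323,.6243,-.0001],[.4907,-.3949,.0577]),([.843,.8338,-.4411,1.6225,.4602,.7921,.0612],[.4902,-.3946,.1484]),(s["q"],s["tool_pos"])]]))
D=np.load("D.npy"); R0=R.from_euler("z",90,degrees=True)
print("ori err deg",np.degrees((fk(s["q"],[0,0,0,0],R0)[1].inv()*R.from_quat(s["eef_rot"])).magnitude()))
def fko(q,P):
    z=lambda a:R.from_euler("z",-a); y=lambda a:R.from_euler("y",a)
    A=z(q[0])*y(q[1])*z(q[2]); B=A*y(q[3])*z(q[4]); C=B*y(q[5])*z(q[6])
    return np.array([0,0,P[0]])+A.apply([0,0,P[1]])+B.apply([0,0,P[2]])+C.apply([0,0,P[3]])
for d in D: print(np.round(fk(d[:7],[0]*4,R0)[1].as_quat(),3), d[7:])
E
```

```text
scene (np.float64(260.21704973249183), 0.07, array([ 0.5297, -0.0036])) (np.float64(270.47748893097406), 0.071, array([ 0.5295, -0.0035]))
(239, 157, 46, 39)
side (np.float64(238.75519582923758), 0.071, array([ 0.5313, -0.0077])) (np.float64(251.05005894211882), 0.07, array([ 0.5311, -0.0078]))
(224, 172, 49, 40)
ori err deg 3.057942087246763e-14
[ 0.993  0.122 -0.    -0.001] [ 0.1513 -0.6058  0.238 ]
[ 0.992  0.122 -0.    -0.   ] [ 0.4919 -0.3947  0.2383]
[ 0.755  0.656  0.    -0.001] [ 0.4902 -0.3959  0.2382]
[ 0.755  0.656 -0.     0.   ] [ 0.4907 -0.3949  0.0577]
[ 0.754  0.656 -0.    -0.001] [ 0.4902 -0.3946  0.1484]
[ 0.753  0.654  0.052 -0.046] [ 0.4916 -0.2946  0.2795]
```

```bash
cat >> h.py <<'E'
def fk2(q,P):
    z=lambda a:R.from_euler("z",-a); y=lambda a:R.from_euler("y",a)
    f=[z(q[0]),y(q[1]),z(q[2]),y(q[3]),z(q[4]),y(q[5]),z(q[6])]
    A=R.identity(); p=np.array([0,0,P[0]]); P=P[1:].reshape(-1,3)
    for i,k in enumerate(f):
        A=A*k
        if i in (0,2,4,5): p=p+A.apply(P[(0,2,4,5).index(i)])
    return p,A*R.from_euler("z",90,degrees=True)
E
python3 - <<'E'
from h import *
np.set_printoptions(precision=4,suppress=True)
D=np.load("D.npy"); x0=np.array([.3,0,0,0,0,0,.4,0,0,.4,0,0,.25])
for w in (.01,.1):
    o=least_squares(lambda P:np.r_[np.concatenate([fk2(d[:7],P)[0]-d[7:] for d in D])*1000,(P-x0)*w*10],x0)
    print(o.x,[np.round((fk2(d[:7],o.x)[0]-d[7:])*1000,1) for d in D]); np.save("P.npy",o.x)
E
```

```text
[ 0.3237  0.0003 -0.0187  0.0237 -0.0002 -0.027   0.5629 -0.0005 -0.0002
  0.3451  0.0004 -0.0002  0.3265] [array([ 0., -0., -0.]), array([-0.,  0.,  0.]), array([0., 0., 0.]), array([ 0., -0., -0.]), array([-0.1,  0. , -0. ]), array([ 0., -0., -0.])]
[ 0.3237  0.0003 -0.0187  0.0237 -0.0002 -0.027   0.5629 -0.0005 -0.0002
  0.3451  0.0004 -0.0002  0.3265] [array([ 0., -0., -0.]), array([-0.,  0.,  0.]), array([0., 0., 0.]), array([ 0., -0., -0.]), array([-0.1,  0. , -0. ]), array([ 0., -0., -0.])]
```

The arm model now fits to 0.1 mm, so I can plan the pour with it, including tilt rows in tool coordinates.

```bash
cat >> h.py <<'E'
lo=np.array([-3.01,-.46,-1.47,.13,-1,.04,-2.66]);hi=np.array([3.01,2.08,1.51,2.56,4.14,2.09,2.66])
def tool(plate,yaw,tilt):
    S=R.from_euler("z",yaw,degrees=True)*R.from_euler("y",tilt,degrees=True)
    T=S*R.from_matrix(np.diag([1,-1,-1.])); return plate+T.apply([0,0,.0187]),T
def ik(p,T,q,P):
    g=lambda x:np.r_[(fk2(x,P)[0]-p)*10,(T.inv()*fk2(x,P)[1]).as_rotvec()*3,(x-q)*.003]
    x=least_squares(g,np.clip(q,lo+.01,hi-.01),bounds=(lo,hi)).x
    a,b=fk2(x,P); return x,np.linalg.norm(a-p)*1000,np.degrees((b.inv()*T).magnitude())
def platefor(lip,yaw,t): return lip-(R.from_euler("z",yaw,degrees=True)*R.from_euler("y",t,degrees=True)).apply([.140,0,-.071])
E
python3 - <<'E'
from h import *; from plant import r
np.set_printoptions(precision=3,suppress=True)
s=r.get_state(); P=np.load("P.npy"); F=np.array([.5303,-.0055]); y=82.3
u=np.array([np.cos(np.radians(y)),np.sin(np.radians(y))]); lip=np.r_[F-.02*u,.215]
q=s["q"]; p,T=s["tool_pos"],R.from_quat(s["eef_rot"])
for t in (-8,0,10,20,30,40,50,60,70,80):
    p2,T2=tool(platefor(lip,y,t),y,t); q,e,a=ik(p2,T2,q,P)
    print(t,p2,"shift in prev tool",T.inv().apply(p2-p)*1000,"q",q,round(e,1),round(a,1)); p,T=p2,T2
p2,T2=tool(np.array([.541,.303,.086]),74.4,0); print(ik(p2,T2,q,P))
E
```

```text
-8 [ 0.508 -0.17   0.247] shift in prev tool [120.123  -1.121  49.341] q [ 0.673  0.626 -0.586  1.787  0.258  0.836 -0.132] 0.0 0.0
0 [ 0.509 -0.164  0.267] shift in prev tool [  8.641  -0.    -18.975] q [ 0.543  0.567 -0.512  1.793  0.351  0.873 -0.265] 0.0 0.0
10 [ 0.51  -0.153  0.291] shift in prev tool [ 11.209   0.    -23.516] q [ 0.372  0.522 -0.433  1.792  0.477  0.952 -0.444] 0.0 0.0
20 [ 0.512 -0.138  0.312] shift in prev tool [ 11.209   0.    -23.516] q [ 0.202  0.508 -0.373  1.782  0.596  1.067 -0.614] 0.0 0.0
30 [ 0.515 -0.12   0.33 ] shift in prev tool [ 11.209  -0.    -23.516] q [ 0.04   0.525 -0.325  1.763  0.694  1.206 -0.76 ] 0.0 0.0
40 [ 0.518 -0.098  0.345] shift in prev tool [ 11.209  -0.    -23.516] q [-0.108  0.568 -0.283  1.735  0.767  1.354 -0.878] 0.0 0.0
50 [ 0.521 -0.075  0.356] shift in prev tool [ 11.209  -0.    -23.516] q [-0.24   0.632 -0.24   1.701  0.82   1.501 -0.968] 0.0 0.0
60 [ 0.524 -0.05   0.362] shift in prev tool [ 11.209   0.    -23.516] q [-0.354  0.714 -0.195  1.662  0.858  1.64  -1.035] 0.0 0.0
70 [ 0.528 -0.024  0.364] shift in prev tool [ 11.209   0.    -23.516] q [-0.449  0.809 -0.148  1.618  0.886  1.767 -1.083] 0.0 0.0
80 [0.531 0.002 0.362] shift in prev tool [ 11.209  -0.    -23.516] q [-0.526  0.913 -0.099  1.571  0.91   1.884 -1.114] 0.0 0.0
(array([-0.299,  0.96 , -0.527,  1.688,  0.702,  0.692, -1.471]), np.float64(0.0003211006766465852), np.float64(0.00012216229094206464))
```

```bash
python3 -m pendant '[[1,[8,0,0],[0,-2,0]],[1,[14,0,0],[0,-2,0]],[1,[20,0,0],[0,-2,0]],[1,[22,0,0],[0,-2,0]],[1,[22,0,3],[0,0,0]],[1,[20,0,3],[0,0,0]],[1,[14,0,3],[0,0,0]],[1,[8,0,2],[0,0,0]]]' && python3 -m pendant '[[1,[4,0,1],[0,0,0]],[1,[0,0,0],[0,0,0]],[1,[0,0,0],[0,0,0]]]' && python3 - <<'E'
from h import *; from plant import r,cams
np.set_printoptions(precision=4,suppress=True)
s=r.get_state(); S=R.from_quat(s["eef_rot"])*R.from_matrix(np.diag([1,-1,-1.])); p=s["tool_pos"]-R.from_quat(s["eef_rot"]).apply([0,0,.0187])
print(s["q"],s["tool_pos"],"lip",p+S.apply([.14,0,-.071]),"ypr",S.as_euler("ZYX",degrees=True))
a=[cv2.resize(cams.snapshot(n)["img"][y:y+120,x:x+150],None,fx=2.66,fy=2.66,interpolation=cv2.INTER_CUBIC) for n,x,y in (("scene",180,110),("side",180,140))]
cv2.imwrite("pics/pre.png",cv2.cvtColor(np.hstack(a),cv2.COLOR_RGB2BGR))
E
```

```text
clock: 7.7
tool_pos: [0.5096, -0.1669, 0.2732]
eef_rot: [0.755, 0.656, -0.0, -0.0]
contact_force: [0.9, -0.1, -2.5]
opening: 0.105
finger_force: 60.0
clock: 8.07
tool_pos: [0.51, -0.1641, 0.2724]
eef_rot: [0.755, 0.656, -0.0, 0.0]
contact_force: [-0.3, -0.1, -3.6]
opening: 0.109
finger_force: 60.0
[ 0.5505  0.5644 -0.5265  1.783   0.3541  0.8893 -0.2751] [ 0.51   -0.1641  0.2724] lip [ 0.5296 -0.0255  0.22  ] ypr [81.9615  0.0285 -0.0044]
```

View pics/pre.png

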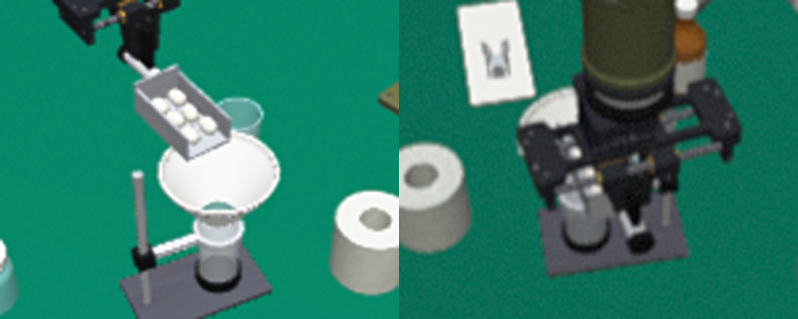

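The picture shows the lip centred over the funnel, about 20 mm short of its middle, with all six pieces in the trough. I'll tilt about the lip in small steps, counting the pieces left with the wrist camera.

```bash
cat > cnt.py <<'E'
from h import *; from plant import r,cams
import sys
def cnt(im):
    m=(im[5:182,208:304].min(2)>185).astype(np.uint8); n,_,st,ce=cv2.connectedComponentsWithStats(m)
    return [(int(a[4]),int(c[0]+208),int(c[1]+5)) for a,c in zip(st[1:],ce[1:]) if a[4]>60]
if __name__=="__main__":
    np.set_printoptions(precision=4,suppress=True)
    print("before",cnt(load("w2")["img"])) if len(sys.argv)>2 else 0
    s=r.get_state(); T=R.from_quat(s["eef_rot"]); S=T*R.from_matrix(np.diag([1,-1,-1.])); p=s["tool_pos"]-T.apply([0,0,.0187])
    im=cams.snapshot("wrist")["img"]; cv2.imwrite(f"pics/{sys.argv[1]}.png",cv2.cvtColor(im,cv2.COLOR_RGB2BGR))
    print(cnt(im),"lip",p+S.apply([.14,0,-.071]),"ypr",S.as_euler("ZYX",degrees=True),"q",s["q"])
E
python3 -m pendant '[[1,[5.1,0,-12],[0,-5,0]],[1,[5.1,0,-12],[0,-5,0]],[1,[5.1,0,-12],[0,-5,0]],[1,[5.1,0,-12],[0,-5,0]],[1,[2.4,0,-6],[0,-2.5,0]],[1,[2.4,0,-6],[0,-2.5,0]],[1,[0,0,0],[0,0,0]],[1,[0,0,0],[0,0,0]]]' && python3 cnt.py t25 1
```

```text
clock: 9.18
tool_pos: [0.5149, -0.129, 0.3266]
eef_rot: [0.737, 0.64, -0.163, 0.142]
contact_force: [0.1, -0.1, -1.7]
opening: 0.111
finger_force: 60.0
before [(8949, 257, 87), (692, 230, 142)]
[(791, 254, 9), (12187, 254, 90), (96, 255, 181)] lip [ 0.5296 -0.0252  0.2201] ypr [81.9609 24.9736 -0.0159] q [ 0.1172  0.5095 -0.3436  1.7606  0.6391  1.1465 -0.6824]
```

```bash
python3 - <<'E'
import cv2
a=cv2.imread("pics/w2.png").astype(int); print(a[46,228],a[95,236],a[70,250],a[120,255],a[170,250])
b=cv2.imread("pics/t25.png").astype(int)
d=a[...,2]-a[...,0]
for im in (a,b): 
    m=((im[...,2]-im[...,0]>3)&(im.min(2)>120)).astype("uint8")[0:182,212:300]; m=cv2.erode(m,None); n,_,st,ce=cv2.connectedComponentsWithStats(m); print([(int(x[4]),int(c[0]+212),int(c[1])) for x,c in zip(st[1:],ce[1:]) if x[4]>40])
E
sed -i 's/    m=(im\[5.*/    im=im.astype(int); m=cv2.erode(((im[...,0]-im[...,2]>3)\&(im.min(2)>120)).astype(np.uint8)[0:182,212:300],None); n,_,st,ce=cv2.connectedComponentsWithStats(m)/; s/c\[0\]+208/c[0]+212/; s/c\[1\]+5/c[1]/' cnt.py
python3 -m pendant '[[1,[2.4,0,-6],[0,-2.5,0]],[1,[2.4,0,-6],[0,-2.5,0]],[1,[0,0,0],[0,0,0]],[1,[0,0,0],[0,0,0]]]' && python3 cnt.py t30
```

```text
[240 247 246] [243 247 246] [205 200 195] [207 205 195] [121 121 117]
[(659, 270, 43), (656, 227, 47), (1351, 251, 93), (746, 270, 140), (739, 231, 143)]
[(313, 228, 5), (316, 282, 4)]
clock: 9.72
tool_pos: [0.516, -0.1199, 0.3352]
eef_rot: [0.729, 0.633, -0.195, 0.17]
contact_force: [-0.5, -0.5, -1.5]
opening: 0.108
finger_force: 60.0
[(859, 254, 4)] lip [ 0.5293 -0.0257  0.2199] ypr [81.9404 29.9888 -0.0002] q [ 0.0384  0.5215 -0.3199  1.75    0.6853  1.2172 -0.751 ]
```

```bash
python3 - <<'E'
from plant import r,cams
import cv2,numpy as np
im=cams.snapshot("scene")["img"][130:230,200:300]; np.save("pics/sc30.npy",im)
a=cv2.resize(im,(450,450),interpolation=cv2.INTER_CUBIC)[...,::-1]
b=cv2.imread("pics/t30.png")[0:220,170:340]; b=cv2.resize(b,(348,450))
cv2.imwrite("pics/v30.png",np.hstack([a,b]))
E
```

```text
(no output)
```

View pics/v30.png

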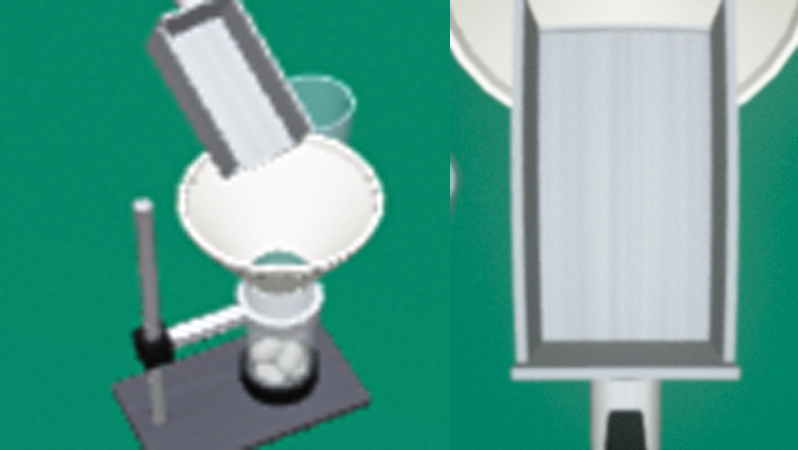

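The trough is empty and the pieces lie at the bottom of the column near crop (275,360), with none seen in the funnel. I'll level the scoop above the funnel, then go to a viewpoint beside the clip.

```bash
python3 -m pendant '[[1,[0,0,0],[0,5,0]],[1,[0,0,0],[0,5,0]],[1,[0,0,0],[0,5,0]],[1,[0,0,0],[0,5,0]],[1,[0,0,0],[0,5,0]],[1,[0,0,0],[0,5,0]],[1,[0,0,0],[0,0,4]],[1,[0,0,0],[0,0,3.6]]]' && python3 -m pendant '[[1,[30,-15,0],[0,0,0]],[1,[44,-22,0],[0,0,0]],[1,[48,-25,0],[0,0,0]],[1,[50,-26,0],[0,0,0]],[1,[50,-26,5],[0,0,0]],[1,[50,-26,8],[0,0,0]],[1,[46,-23,8],[0,0,0]],[1,[36,-17,8],[0,0,0]]]' && python3 -m pendant '[[1,[0,0,6],[0,0,0]],[1,[0,0,0],[0,0,0]],[1,[0,0,0],[0,0,0]]]' && python3 - <<'E'
from plant import r,cams
import numpy as np,cv2
s=r.get_state(); c=cams.snapshot("wrist"); np.savez("pics/w3.npz",pos=s["tool_pos"],quat=s["eef_rot"],**c); print(s["q"],s["tool_pos"],s["eef_rot"],s["opening"])
b=cams.snapshot("scene"); cv2.imwrite("pics/scene3.png",b["img"][...,::-1]); np.savez("pics/scene3.npz",**b)
A=cv2.resize(c["img"],(600,450))[...,::-1]; B=cv2.resize(b["img"][150:230,215:295],None,fx=2.5,fy=2.5,interpolation=cv2.INTER_CUBIC)[...,::-1]
C=cv2.resize(cams.snapshot("side")["img"][165:245,205:295],(200,178),interpolation=cv2.INTER_CUBIC)[...,::-1]
col=np.zeros((450,200,3),np.uint8); col[:200]=B; col[210:388]=C
cv2.imwrite("pics/w3.png",np.hstack([A,col]))
E
```

```text
clock: 10.82
tool_pos: [0.5156, -0.1207, 0.3351]
eef_rot: [0.798, 0.603, -0.0, 0.0]
contact_force: [-0.1, 0.2, -2.2]
opening: 0.112
finger_force: 60.0
clock: 11.82
tool_pos: [0.4375, 0.2717, 0.3061]
eef_rot: [0.796, 0.605, 0.0, 0.0]
contact_force: [0.1, -0.0, -1.6]
opening: 0.106
finger_force: 60.0
clock: 12.2
tool_pos: [0.4387, 0.2685, 0.3003]
eef_rot: [0.797, 0.604, -0.0, 0.001]
contact_force: [0.2, -0.2, -2.4]
opening: 0.107
finger_force: 60.0
[-0.31793216  0.49578884 -0.50054796  1.80362812  0.29335366  0.91668956
 -1.22306335] [0.43870353 0.26848676 0.30026368] [ 7.97287995e-01  6.03598718e-01 -2.02569836e-04  6.31672709e-04] 0.10681571510567882
```

View pics/w3.png

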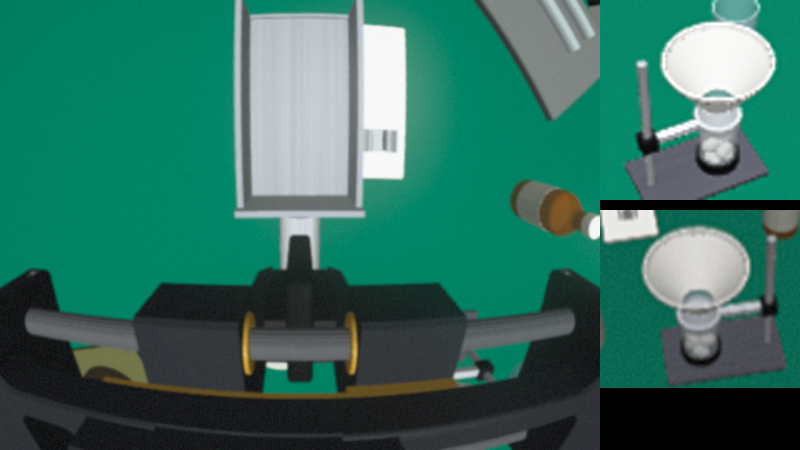

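The wrist picture shows the clip plate partly hidden by the trough, its right edge at 405/600 and the clip near (380,140). The insets show the funnel empty and the pieces in the column. I'll shift 60 mm sideways to measure the whole plate and both spring fingers.

```bash
python3 -m pendant '[[1,[0,-20,0],[0,0,0]],[1,[0,-25,0],[0,0,0]],[1,[0,-15,0],[0,0,0]],[1,[0,0,0],[0,0,0]],[1,[0,0,0],[0,0,0]]]' && python3 - <<'E'
from h import *; from plant import r,cams
np.set_printoptions(precision=4,suppress=True)
st=r.get_state(); s=cams.snapshot("wrist"); np.savez("pics/w4.npz",pos=st["tool_pos"],quat=st["eef_rot"],**s); p,q=st["tool_pos"],st["eef_rot"]
im=s["img"]; m=(im.min(2)>215).astype(np.uint8); m[:, :312]=0; m[200:]=0
c=max(cv2.findContours(m,cv2.RETR_EXTERNAL,cv2.CHAIN_APPROX_NONE)[0],key=cv2.contourArea); print(p,q,cv2.boundingRect(c))
X=wonz(s,p,q,c[:,0],.010)[:,:2]*1000; rr=cv2.minAreaRect(X.astype(np.float32)); print(rr); print(cv2.boxPoints(rr))
for n in ("scene0","side0"): print(n,ray(load(n),[[0,0]])[0])
x,y,w,h=cv2.boundingRect(c); cr=im[max(y-10,0):y+h+10,x-20:x+w+20]; f=min(800/cr.shape[1],600/cr.shape[0]); print("crop",x-20,max(y-10,0),f)
cv2.imwrite("pics/w4.png",cv2.resize(cr,None,fx=f,fy=f,interpolation=cv2.INTER_CUBIC)[...,::-1])
E
```

```text
clock: 12.98
tool_pos: [0.3808, 0.2863, 0.3002]
eef_rot: [0.797, 0.604, 0.0, 0.0]
contact_force: [0.1, 0.5, -2.6]
opening: 0.109
finger_force: 60.0
[0.3808 0.2863 0.3002] [0.7966 0.6045 0.0003 0.0003] (327, 24, 56, 130)
((555.4832153320312, 352.3070373535156), (197.3995361328125, 87.63639831542969), 74.15354919433594)
[[486.3793 269.3232]
 [570.6852 245.3932]
 [624.5872 435.2909]
 [540.2812 459.2209]]
scene0 [1.0996 0.5922 0.9879]
side0 [ 0.2462 -0.6757  1.0358]
crop 307 14 4.0
```

View pics/w4.png

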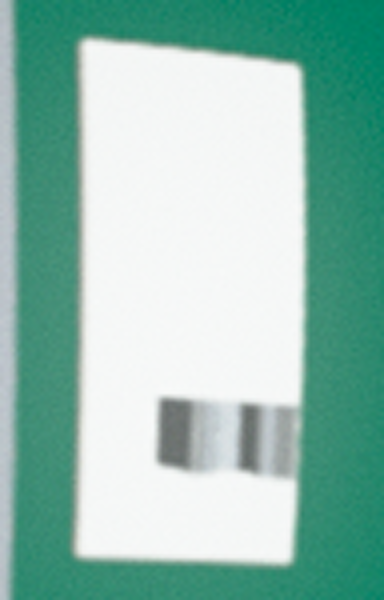

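```bash
python3 - <<'E'
from h import *
np.set_printoptions(precision=4,suppress=True)
s=load("w3"); im=s["img"].astype(int); o=np.zeros(3); Q=[0,0,0,1]
sat=im.max(2)-im.min(2); E=[]
for row in range(30,155,10):
    x=np.nonzero(sat[row,190:316]<45)[0]+190; run=np.split(x,np.nonzero(np.diff(x)>1)[0]+1); run=max(run,key=len); E.append((run[0],run[-1]+1,row))
E=np.array(E,float); print(E.tolist())
Lf=wonz(s,o,Q,E[:,[0,2]],.0213); print("left tool-frame",Lf[[0,-1]]); 
ok=E[:,1]<309
Rt=wonz(s,o,Q,E[:,[1,2]],.0213); print("right",Rt[[0,4,8,-1]])
print("yaw of left edge deg",np.degrees(np.polyfit(Lf[:,0],Lf[:,1],1)[0]),"right",np.degrees(np.polyfit(Rt[:,0],Rt[:,1],1)[0]))
print("back rim edge x (expect .030 at z=.0133)",wonz(s,o,Q,[[256,185]],.0133),wonz(s,o,Q,[[256,182]],.0133))
w=load("w4"); p,q=w["pos"],w["quat"]; T=R.from_quat(q); seat=np.array([.5417,.3040,.067]); print("shift tool mm",T.inv().apply(seat-p)*1000)
E
```

```text
[[200.0, 316.0, 30.0], [200.0, 316.0, 40.0], [200.0, 316.0, 50.0], [200.0, 316.0, 60.0], [200.0, 316.0, 70.0], [200.0, 316.0, 80.0], [200.0, 316.0, 90.0], [200.0, 316.0, 100.0], [200.0, 316.0, 110.0], [201.0, 316.0, 120.0], [201.0, 316.0, 130.0], [201.0, 316.0, 140.0], [201.0, 316.0, 150.0]]
left tool-frame [[ 0.1195 -0.0312  0.0213]
 [ 0.0497 -0.0312  0.0213]]
right [[0.1197 0.0342 0.0213]
 [0.0957 0.034  0.0213]
 [0.0727 0.0342 0.0213]
 [0.0497 0.0348 0.0213]]
yaw of left edge deg -0.10826742828764377 right -0.4870002988203142
back rim edge x (expect .030 at z=.0133) [[0.0309 0.0003 0.0133]] [[0.0326 0.0003 0.0133]]
shift tool mm [ 60.3369 150.0115 233.3688]
```

```bash
python3 -m pendant '[[1,[10,25,0],[0,0,0]],[1,[15,38,0],[0,0,0]],[1,[15,40,0],[0,0,0]],[1,[12,30,10],[0,0,0]],[1,[7,17,30],[0,0,0]],[1,[0,0,40],[0,0,0]],[1,[0,0,40],[0,0,0]],[1,[0,0,35],[0,0,0]]]' && python3 -m pendant '[[1,[0,0,28],[0,0,0]],[1,[0,0,12],[0,0,0]],[1,[0,0,0],[0,0,0]],[1,[0,0,0],[0,0,0]]]' && python3 - <<'E'
from h import *; from plant import r
np.set_printoptions(precision=4,suppress=True)
s=r.get_state(); T=R.from_quat(s["eef_rot"]); print(s["q"],"remaining tool mm",T.inv().apply(np.array([.5417,.3040,.067])-s["tool_pos"])*1000, np.degrees(T.as_euler("ZYX")), s["contact_force"])
E
```

```text
clock: 14.02
tool_pos: [0.5412, 0.3019, 0.1432]
eef_rot: [0.797, 0.604, -0.0, 0.0]
contact_force: [0.3, 0.4, -1.9]
opening: 0.109
finger_force: 60.0
clock: 14.52
tool_pos: [0.5414, 0.3035, 0.1063]
eef_rot: [0.797, 0.605, 0.001, 0.0]
contact_force: [-0.3, -0.6, -1.9]
opening: 0.111
finger_force: 60.0
[-0.3801  0.8736 -0.3733  1.6798  0.4642  0.6749 -1.2706] remaining tool mm [ 0.4513  0.1151 39.3098] [ 74.4049  -0.1032 179.9107] [-0.2882 -0.5511 -1.8569]
```

```bash
python3 -m pendant '[[1,[0,0,8],[0,0,0]],[1,[0,0,8],[0,0,0]],[1,[0,0,6],[0,0,0]],[1,[0,0,0],[0,0,0]]]' && python3 -m pendant '[[1,[0,0,3],[0,0,0]],[1,[0,0,2],[0,0,0]],[1,[0,0,2],[0,0,0]],[1,[0,0,0],[0,0,0]]]'; python3 -m pendant '[[1,[0,0,2],[0,0,0]],[1,[0,0,2],[0,0,0]],[1,[0,0,0],[0,0,0]]]'
```

```text
clock: 15.02
tool_pos: [0.5414, 0.3028, 0.083]
eef_rot: [0.797, 0.605, 0.001, 0.0]
contact_force: [2.4, -0.3, -1.5]
opening: 0.109
finger_force: 60.0
clock: 15.52
tool_pos: [0.5418, 0.3037, 0.0778]
eef_rot: [0.797, 0.605, 0.002, 0.0]
contact_force: [1.4, -0.8, 8.3]
opening: 0.108
finger_force: 60.0
clock: 15.9
tool_pos: [0.5417, 0.3038, 0.0729]
eef_rot: [0.796, 0.605, 0.002, 0.0]
contact_force: [4.2, 1.1, 1.6]
opening: 0.113
finger_force: 60.0
```

```bash
python3 -m pendant '[[1,[0,0.5,2],[0,0,0]],[1,[0,0.5,2],[0,0,0]],[1,[0,0,2],[0,0,0]],[1,[0,0,0],[0,0,0]]]'; python3 -m pendant '[[1,[0,0,1],[0,0,0]],[1,[0,0,1],[0,0,0]],[1,[0,0,0],[0,0,0]]]'
```

```text
clock: 16.4
tool_pos: [0.5412, 0.3021, 0.0676]
eef_rot: [0.797, 0.605, -0.0, 0.001]
contact_force: [-1.4, -3.7, 14.2]
opening: 0.109
finger_force: 60.0
clock: 16.77
tool_pos: [0.5412, 0.3021, 0.0675]
eef_rot: [0.797, 0.605, -0.0, 0.001]
contact_force: [-3.4, -5.4, 28.7]
opening: 0.111
finger_force: 60.0
```

```bash
python3 -m pendant '[[1,[0,0,-2],[0,0,0]],[1,[0,0,-1.5],[0,0,0]],[1,[0,0,0],[0,0,0]]]'; python3 -m pendant '[[-1,[0,0,0],[0,0,0]],[-1,[0,0,0],[0,0,0]],[-1,[0,0,0],[0,0,0]],[-1,[0,0,0],[0,0,0]],[-1,[0,0,0],[0,0,0]],[-1,[0,0,0],[0,0,0]]]' 5
```

```text
clock: 17.15
tool_pos: [0.5411, 0.3022, 0.0676]
eef_rot: [0.796, 0.605, -0.001, 0.0]
contact_force: [0.9, -3.2, 6.5]
opening: 0.106
finger_force: 60.0
clock: 17.9
tool_pos: [0.5414, 0.3027, 0.0676]
eef_rot: [0.796, 0.605, -0.0, 0.0]
contact_force: [-0.3, -1.1, 0.4]
opening: 0.763
finger_force: 0.0
```

Now I'll rise well clear and look.

```bash
python3 -m pendant '[[-1,[0,0,-5],[0,0,0]],[-1,[0,0,-20],[0,0,0]],[-1,[0,0,-40],[0,0,0]],[-1,[0,0,-50],[0,0,0]],[-1,[0,0,-50],[0,0,0]],[-1,[0,0,-40],[0,0,0]],[-1,[0,0,-15],[0,0,0]],[-1,[0,0,0],[0,0,0]]]' && python3 - <<'E'
from h import *; from plant import r,cams
np.set_printoptions(precision=4,suppress=True)
st=r.get_state(); s=cams.snapshot("wrist"); np.savez("pics/w5.npz",pos=st["tool_pos"],quat=st["eef_rot"],**s); print(st["tool_pos"],st["eef_rot"])
b=cams.snapshot("scene")["img"]; d=cams.snapshot("side")["img"]
A=cv2.resize(s["img"][0:240,140:400],(433,400),interpolation=cv2.INTER_CUBIC)
z=lambda im,x,y,w,h:cv2.resize(im[y:y+h,x:x+w],(180,200),interpolation=cv2.INTER_CUBIC)
g=np.vstack([np.hstack([z(b,235,150,54,60),z(b,295,235,81,90)]),np.hstack([z(d,220,190,54,60),z(d,180,115,72,80)])])
cv2.imwrite("pics/end.png",np.hstack([A,g])[...,::-1])
E
```

```text
clock: 18.9
tool_pos: [0.5416, 0.3028, 0.2886]
eef_rot: [0.796, 0.605, 0.001, 0.0]
contact_force: [-0.8, 0.4, -0.7]
opening: 1.001
finger_force: 0.0
[0.5416 0.3028 0.2886] [0.7964 0.6048 0.0009 0.0002]
```

View pics/end.png

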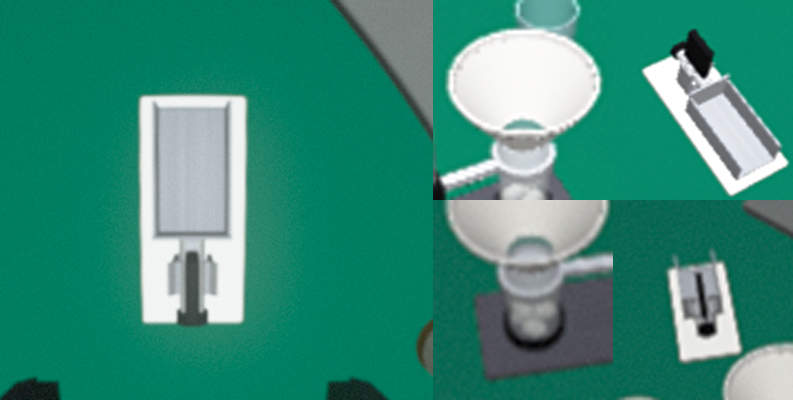

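The last picture shows the shaft between the two spring fingers, the trough centred on the white plate, the funnel empty and the pieces in the column. I'll check numerically for stray pieces on the bench and for bystander movement, then hand in.

```bash
python3 - <<'E'
from h import *; from plant import r,cams
for n in ("scene","side"):
    a=load(n+"0")["img"].astype(int); b=cams.snapshot(n)["img"].astype(int)
    m=(np.abs(a-b).max(2)>45).astype(np.uint8); k,_,st,ce=cv2.connectedComponentsWithStats(m)
    print(n,[(int(s[4]),*map(int,c),b[int(c[1]),int(c[0])].tolist()) for s,c in zip(st[1:],ce[1:]) if s[4]>4])
s=load("w5"); p,q=s["pos"],s["quat"]; im=s["img"]
g=im.max(2).astype(int)-im.min(2); m=np.zeros(g.shape,np.uint8); m[40:210,200:310]=(im[40:210,200:310].max(2)<225)&(g[40:210,200:310]<40)
for row in (70,100,130,138):
    x=np.nonzero(m[row])[0]; print(row,x.min(),x.max(), "mid",((wonz(s,p,q,[[x.min(),row]],.046)+wonz(s,p,q,[[x.max()+1,row]],.046))/2)[0].round(4))
print(r.get_state()["contact_force"])
E
```

```text
scene [(1268, 229, 27, [120, 88, 56]), (319, 337, 17, [152, 147, 141]), (26, 352, 1, [34, 34, 37]), (810, 378, 19, [116, 118, 75]), (2803, 380, 92, [119, 121, 77]), (12, 394, 52, [158, 153, 148]), (283, 347, 80, [42, 44, 29]), (9, 358, 96, [109, 114, 73]), (678, 211, 159, [5, 140, 108]), (2550, 351, 187, [40, 41, 46]), (90, 261, 209, [181, 187, 186]), (825, 342, 280, [219, 226, 232])]
side [(15355, 100, 88, [49, 52, 44]), (9, 219, 136, [79, 130, 121]), (8, 204, 139, [77, 132, 122]), (343, 214, 152, [63, 66, 70]), (12, 0, 197, [40, 101, 76]), (545, 11, 223, [82, 82, 57]), (53, 46, 206, [46, 47, 29]), (48, 40, 208, [48, 47, 31]), (62, 249, 224, [143, 145, 145]), (104, 2, 251, [9, 102, 83]), (247, 45, 252, [29, 25, 31]), (5880, 33, 343, [22, 105, 86]), (26, 21, 270, [11, 103, 82]), (1230, 290, 316, [5, 101, 81])]
70 223 287 mid [0.5759 0.4249 0.046 ]
100 224 287 mid [0.5659 0.3864 0.046 ]
130 224 287 mid [0.5553 0.3484 0.046 ]
138 224 287 mid [0.5524 0.3382 0.046 ]
[-0.20964563 -0.33761022 -0.53487805]
```

```bash
python3 -c "
from plant import r
print(r.finish_job())"
```

```text
the job is handed in; nothing more can be done
None
```

The pieces are poured into the column, the empty scoop is pressed down to the seat in the spring clip and let go, and the job is handed in. `finish_job` gave no verdict. I did not count all six pieces in the column, but the trough and funnel were empty and the pictures showed no strays on the bench or movement of the bystanders.

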